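# Seat a lens barrel in a sprung V-nest and hold it pressed

## Robot

A 6-joint arm with a two-finger parallel gripper is mounted at the origin on a cart in front of the work surface, level with it; the furniture and walls round the work are solid. World frame = base frame: x ahead of the robot, y to its left, z up, the work surface at z = 0. Lengths are in m, angles in rad, forces in N, time in s.
With the tool pointing down it reaches from about 0.25 to 0.775 m from the base axis. Payload 8.9 kg.
Tool frame: the origin (TCP) lies between the finger pads; the fingertips stand 14 mm ahead of it and the grasp point (between the pads) lies 5 mm behind it; y points along the fingers, z is the direction in which the jaws open and shut, and the axes are right-handed (so a half turn about y gives the same grasp; the last joint's range is limited). The gripper opens to 85 mm and grips with 20 to 120 N. Pads are 22 mm wide; open, the fingers measure 114 mm over their backs; the gripper's body (76 mm by 85 mm) begins 54 mm behind the grasp point. The pads swing forward as they close: fully open they stand 13 mm farther back than shut.
Start: joints at [-0.139, 0.291, -0.153, 1.127, 0, 1.431], TCP at [0.525, 0, 0.245] pointing down, gripper open.
Joint ranges: [-2.52, 2.52], [-0.91, 1.74], [-1.3, 1.37], [-1.96, 2.02], [-1.52, 1.47], [-3.14, 3.14]. Speed limits (rad/s): [2.22, 2.22, 2.79, 3.14, 3.14, 3.14].

## Interface

Orientations are given as a unit quaternion [x, y, z, w].
In Python, from bench import status, vision, robot, spotter gives the robot as it stands.
- The arm moves only by the tool apply_moves, never from a script. Its argument "motion" is a list that holds one entry, the list of rows, each a list of 4 numbers: the shift along the tool's x, y, z in mm, then the turn about the tool's y in rad. A call has 1 to 12 rows; each row is the pose to reach, as a shift and turn from the pose measured when the call began, along the tool's axes at that moment; what a row does not reach only later rows make up. A row lasts 1/10 s, in which the tool goes at most 50 mm and 8.59 degrees, less where a joint would pass 70% of its speed; a pose out of reach is approached as far as the arm can. A call with a gripper value outside its range is refused whole. "fingers" is the gripper command: -1 is shut, 1 is fully open, values between are in proportion, set as the call begins (left out, the last holds). The fingers move at their own pace and stop on an object; "force" is the grip in N (left out, the last holds). Time passes only in rows, so rows that repeat a pose let the fingers close. It gives the time, the measured TCP pose, the force and the opening at its end, in the units of the state.
- status.get_state(): the state, without advancing time (a new reading comes with each control period).
- vision.get_image(name): name is "scene" or "side" or "wrist"; returns the picture (420x560x3 uint8, blue, green, red); there is no depth.
- vision.camera_info(name): a dict with "vertical_fov" (degrees; the focal length in pixels is half the picture's height over the tangent of half this angle, whatever the lens; pixels are square), "cx", "cy" (the principal point, pixels), "distortion" ([k1, k2, p1, p2, k3] as OpenCV has them; the pictures are not rectified), "rvec" (rotation vector, rad) and "tvec" (3), from world to camera coordinates, as OpenCV has them. Camera axes: x right, y down, z forward; pixel columns grow to the right and rows downward; lengths in m; the calibration is good to about 2 mm. A picture is of the moment at which its call begins: read the wrist's pose just before it. camera_info takes no time and is no camera call; for the wrist camera it gives the pose at the moment of the call.
- robot.job_done(): hands the job in, once; it reports no verdict.
Trained networks look in the newest picture that a camera, given by its name, has taken for a name from the list of things; names that differ only in an ending like _2 or _b are one class to them, and where a whole thing is asked for, a point or a joint stands for the part that bears it (a point fixed in the world has none). Each returns a list of dicts, best first, with "confidence" (0 to 1); they miss things now and then, are a little off and sometimes report something else, mostly with a low value. They report only what shows in the picture. A call takes as long as a camera call.
- spotter.find_in(camera, name): "rect" ([left, top, right, bottom] in pixels, round what is visible of it).
- spotter.place_of(camera, name): "pixel" ([column, row] in pixels: a listed point, or the origin of a listed thing).
The state is a dict: "time_s": time; "joint_positions": joint angles; "dq": joint speeds; "effort": joint torques, N m; "position": TCP position; "tool_rot": TCP orientation; "force": force on the tool from outside, world axes, zero at the start; "moment": the same for the moment, N m; "width": opening from 0.0 (shut) to 1.0 (fully open).
Only numpy, scipy, OpenCV 4.12 (cv2) and the standard library are available. Lean on these libraries where they do the work, as an engineer would, in place of code of your own. Each camera call takes 0.05 s, during which the arm holds its last target.

## Task

A freshly marked lens barrel has to be held down while it cures: first turn the sleeve of the white bench timer clockwise until its red pointer stands at the three-dot mark. Then lift the blue lens barrel off its wooden rest, lay it lengthwise and centred in the metal V-nest and gently press it down so that it bears on both faces of both V-blocks and the sprung nest sinks about 4 mm, half of its travel. Finish while holding it pressed like that, without letting go, and leave the other things on the bench and stand alone.

Things in the scene. Friction and masses are not known exactly. Their poses are not given: they have to be found in the camera images.
- sleeve_top (a point): Top centre of the timer's grey fluted sleeve, 68 mm above the surface. The sleeve is a vertical round grip, 38 mm diameter and 40 mm tall, in the middle of a fixed white housing 104 x 104 x 28 mm; grip it across the diameter in any direction, well above the housing. The axes are those of the housing: at yaw 0 its front faces -x.
- sleeve (a joint): Angle of the sleeve in rad, 0 to 2.6, growing clockwise seen from above. It turns with light friction (0.04 N m, no detent clicks, no spring) and stays where it is left. A red pointer on it sweeps over radial marks on the housing: a bar at 0, one dot at 0.6, two at 1.2, three at 1.8, four at 2.4. It starts between 0.4 and 1.0.
- three_dots (a point): The three-dot mark on the housing's top, 36 mm from the sleeve's axis, where the red pointer must stand.
- barrel: The lens barrel: blue cylinder with four thin brass bands, diameter 26 mm, length 110 mm, about 0.14 kg, either end alike. Origin at its centre, x along its axis. It lies level on the wooden rest, its axis 47 mm above the surface.
- rest: Wooden rest, fixed: base 100 x 60 x 10 mm; two uprights 40 mm either side of the middle (along x), 14 mm thick, carry the barrel's ends, with lugs to 40 mm height beside it; between them 66 mm are open for the fingers. Origin at the centre of its underside, x along the barrel.
- nest_seat (a point): Where the barrel's centre comes to lie when seated in the V-nest; x along the V. It moves with the sprung carriage: 68.4 mm above the surface when not pressed. The carriage also floats softly, 3 mm to either side across the V (300 N/m) and 0.08 rad about the vertical, so that it centres itself under the barrel.
- nest: The V-nest's fixed dark base plate, 116 x 66 mm; origin at the centre of its underside, x along the V. Above it, on the carriage, stand two aligned bright metal V-blocks (90 degrees, opening upward, 54 mm wide, tops 66 mm above the surface), 20 mm thick, 37 mm either side of the middle along x; the 54 mm between them are open for fingers down to 32 mm above the surface.
- nest_carriage (a joint): How far the sprung nest has been pressed down, in m: 0 (up, where its springs hold it even with the barrel lying in it) to 0.008 (bottom stop). Springs 900 N/m: pressing by hand takes about 2 N to start and about 5 N for 4 mm.
- hardener: Bystander, to be left alone: small blue-lidded pot, 38 mm wide, 66 mm tall. Origin at the centre of its underside.
- ink_jar: Bystander, to be left alone: ink jar with pale lid and a black band, 60 mm wide, 62 mm tall. Origin at the centre of its underside.
- marker: Bystander, to be left alone: red-capped felt marker, 128 mm long, lying down. Origin at the centre of its underside.

How it is judged:
By the outcome, as a careful person would: the job done as asked, in the order asked, and still so for the second after the job is handed in, while the arm keeps its last pose, push and grip.
It also fails if it takes over 51 s, if anything falls off the work surface, if the arm or the gripper's body presses on something with over 40 N, if the wrist force passes 120 N, or if a joint passes its speed limit or range.

## Working session

There is one attempt and no reset: what is moved stays moved. The work goes in short steps, Python scripts to look and compute and a tool call to move; the robot and the scene stay as the last step left them, time stands still between calls to the robot, and variables do not carry over. Pictures are saved under pics/ and viewed, and the job is handed in when it is done.

Besides the shell and the picture viewer there is one more tool, called after "Call:" by a JSON object that holds its "fn" and its "kwargs". apply_moves: Moves the arm, as the interface text tells. Its arguments: {"type":"object","properties":{"motion":{"type":"array","items":{"type":"array","items":{"type":"array","items":{"type":"number"}}}},"fingers":{"type":"number"},"force":{"type":"number"}},"required":["motion"]}

```bash
ls -la; mkdir -p pics; python3 - <<'E'
from bench import status, vision, robot, spotter
import cv2
s=status.get_state(); print(s)
for c in ["scene","side","wrist"]:
    im=vision.get_image(c); cv2.imwrite(f"pics/{c}0.png",im); print(c,vision.camera_info(c))
E
```

```text
total 12
drwxr-xr-x  3 agent agent 4096 Dec  7 14:43 .
drwxr-xr-x 23 root  root  4096 Dec  7 14:43 ..
drwxr-xr-x  2 agent agent 4096 Dec  7 14:43 pics
{'time_s': 0.0, 'joint_positions': array([-1.39291560e-01,  2.91263344e-01, -1.54122873e-01,  1.12669804e+00,
       -3.20500195e-07,  1.43149825e+00]), 'dq': array([-1.03130048e-03,  7.22169292e-04, -1.07883198e-03, -3.82552624e-04,
       -2.21532684e-05, -9.61412848e-04]), 'effort': array([-3.46096487e-03, -5.37150800e+01,  3.31364536e+01,  1.60375424e-02,
       -3.39078597e-04,  1.08972756e-05]), 'position': array([5.24582677e-01, 6.66634661e-05, 2.44742380e-01]), 'tool_rot': array([-0.50027577,  0.50036177, -0.49963477,  0.49972728]), 'force': array([-0.35393666, -0.38201445, -0.48862112]), 'moment': array([ 0.00125322, -0.0263121 ,  0.01202284]), 'width': 0.9978720648689762}
scene {'vertical_fov': 56.10017412133161, 'cx': 284.89266095291833, 'cy': 218.48341778164337, 'distortion': array([0.02824986, 0.        , 0.        , 0.        , 0.        ]), 'rvec': array([ 0.89023012, -2.32255657,  1.26790362]), 'tvec': array([0.45568128, 0.25701782, 0.89939097])}
side {'vertical_fov': 56.72898120440777, 'cx': 279.5823177444066, 'cy': 207.81835931401199, 'distortion': array([-0.0923886,  0.       ,  0.       ,  0.       ,  0.       ]), 'rvec': array([ 2.28149198, -0.14679293,  0.04420254]), 'tvec': array([-0.56897198,  0.12041165,  1.16595883])}
wrist {'vertical_fov': 65.38311700435321, 'cx': 282.77047127545706, 'cy': 206.14153351380287, 'distortion': array([-0.01618424,  0.        ,  0.        ,  0.        ,  0.        ]), 'rvec': array([-2.82488721e+00, -4.27011202e-04,  2.09527041e-03]), 'tvec': array([-0.52387563, -0.04148022,  0.38036795])}
```

View pics/scene0.png

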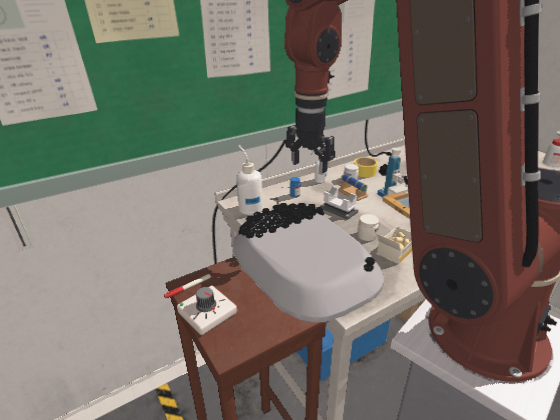

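View pics/side0.png

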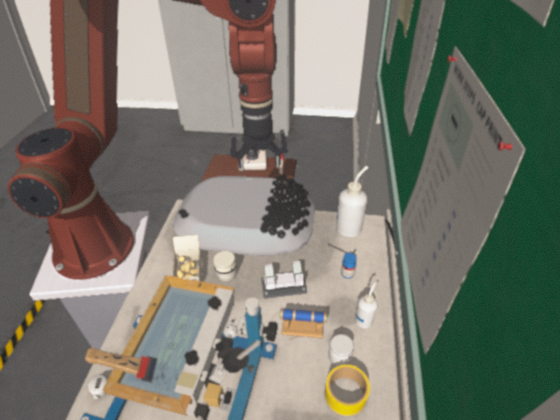

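View pics/wrist0.png

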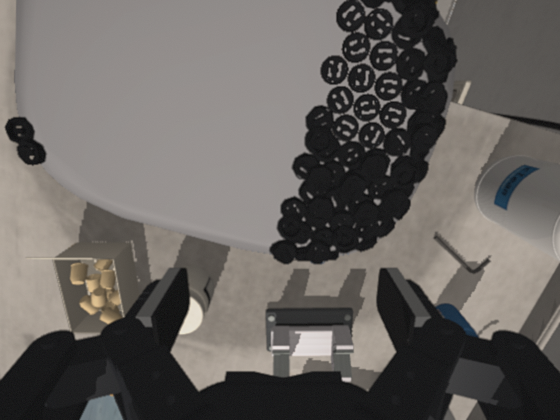

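```bash
cat > h.py <<'E'
import numpy as np, cv2
from scipy.spatial.transform import Rotation as R
from scipy.optimize import least_squares
from bench import status, vision, robot, spotter
def K(ci):
    f=210/np.tan(np.radians(ci['vertical_fov'])/2)
    return np.array([[f,0,ci['cx']],[0,f,ci['cy']],[0,0,1]])
def proj(ci,P):
    return cv2.projectPoints(np.array(P,float).reshape(-1,3),ci['rvec'],ci['tvec'],K(ci),ci['distortion'])[0].reshape(-1,2)
def ray(ci,px):
    u=cv2.undistortPoints(np.array(px,float).reshape(1,1,2),K(ci),ci['distortion']).ravel()
    Rm=cv2.Rodrigues(ci['rvec'])[0]; o=-Rm.T@ci['tvec']; d=Rm.T@np.array([u[0],u[1],1]); return o,d
def atz(ci,px,z):
    o,d=ray(ci,px); return o+d*(z-o[2])/d[2]
E
python3 - <<'E'
from h import *
Z={'sleeve_top':.068,'three_dots':.028,'barrel':.047,'rest':0,'nest_seat':.0684,'nest':0,'hardener':0,'ink_jar':0,'marker':0}
for c in ["scene","side","wrist"]:
    vision.get_image(c); ci=vision.camera_info(c)
    for n in Z:
        r=spotter.place_of(c,n)[:2]
        print(c,n,[(round(x['confidence'],2),np.round(x['pixel'],1).tolist(),np.round(atz(ci,x['pixel'],Z[n]),4).tolist()) for x in r])
print(status.get_state()['time_s'])
E
```

```text
scene sleeve_top [(0.71, [205.0, 290.7], [0.5183, 0.3824, 0.068]), (0.68, [368.6, 233.3], [0.3604, -0.0713, 0.068])]
scene three_dots [(0.79, [206.8, 317.9], [0.4817, 0.4117, 0.028])]
scene barrel [(0.69, [351.6, 182.3], [0.5927, -0.3347, 0.047])]
scene rest [(0.64, [352.7, 194.8], [0.5823, -0.3335, 0.0])]
scene nest_seat [(0.93, [340.4, 191.2], [0.5625, -0.2204, 0.0684])]
scene nest [(0.96, [338.5, 209.6], [0.5602, -0.2145, 0.0]), (0.67, [350.3, 183.1], [0.6408, -0.4044, 0.0])]
scene hardener [(0.63, [295.8, 191.1], [0.7555, -0.2172, 0.0]), (0.37, [342.7, 190.9], [0.6265, -0.3338, 0.0])]
scene ink_jar [(0.86, [367.6, 231.4], [0.4153, -0.1674, 0.0])]
scene marker [(0.73, [187.5, 288.6], [0.6223, 0.3669, 0.0]), (0.63, [342.8, 191.8], [0.6223, -0.3283, 0.0])]
side sleeve_top [(0.61, [249.5, 147.4], [0.5076, 0.3825, 0.068]), (0.43, [347.7, 271.1], [0.721, -0.2458, 0.068])]
side three_dots [(0.59, [241.7, 152.3], [0.4769, 0.4159, 0.028])]
side barrel [(0.89, [305.9, 317.2], [0.5941, -0.3534, 0.047])]
side rest [(0.71, [303.3, 329.6], [0.5884, -0.3574, 0.0])]
side nest_seat [(0.76, [282.0, 270.7], [0.5537, -0.2215, 0.0684]), (0.27, [302.2, 328.4], [0.5778, -0.3952, 0.0684])]
side nest [(0.82, [285.7, 283.5], [0.5644, -0.2107, 0.0])]
side hardener [(0.82, [349.9, 270.7], [0.7483, -0.191, 0.0])]
side ink_jar [(0.43, [283.9, 164.1], [0.6328, 0.353, 0.0])]
side marker [(0.62, [280.0, 164.4], [0.6178, 0.3532, 0.0])]
wrist sleeve_top []
wrist three_dots []
wrist barrel []
wrist rest []
wrist nest_seat [(0.75, [313.0, 364.6], [0.56, -0.2169, 0.0684])]
wrist nest [(0.85, [308.9, 328.1], [0.5603, -0.2199, 0.0])]
wrist hardener [(0.89, [440.0, 315.2], [0.738, -0.1995, 0.0])]
wrist ink_jar []
wrist marker []
1.65
```

```bash
python3 - <<'E'
from h import *
C={c:vision.camera_info(c) for c in ["scene","side","wrist"]}
def tri(obs,name):
    f=lambda P:np.concatenate([proj(C[c],P)[0]-p for c,p in obs.items()])
    r=least_squares(f,[.5,0,.05]); print(name,np.round(r.x,4),'res',np.round(r.fun,1))
tri({'scene':(205,290.7),'side':(249.5,147.4)},'sleeve')
tri({'scene':(206.8,317.9),'side':(241.7,152.3)},'dots')
tri({'scene':(187.5,288.6),'side':(280,164.4)},'marker')
tri({'scene':(340.4,191.2),'side':(282,270.7),'wrist':(313,364.6)},'seat')
tri({'scene':(351.6,182.3),'side':(305.9,317.2)},'barrel')
tri({'scene':(369,264),'side':(184,214),'wrist':(26,140)},'ball')
tri({'scene':(295.8,191.1),'side':(349.9,270.7),'wrist':(440,315)},'hardener')
for c in C:
    ci=C[c];print(c,-cv2.Rodrigues(ci['rvec'])[0].T@ci['tvec'])
for c in ['side','scene']:
    im=cv2.imread(f'pics/{c}0.png')
    b={'side':(170,120,390,350),'scene':(160,150,420,340)}[c]
    im=im[b[1]:b[3],b[0]:b[2]]; cv2.imwrite(f'pics/{c}0z.png',cv2.resize(im,None,fx=3,fy=3 if c=='scene' else 2.6,interpolation=cv2.INTER_CUBIC))
E
```

```text
sleeve [0.5124 0.3844 0.0712] res [ 0.8  0.6  1.2 -1.1]
dots [0.4784 0.4132 0.031 ] res [ 0.2  0.2  0.4 -0.3]
marker [ 0.6229  0.3648 -0.0039] res [ 0.7  0.6  1.  -1. ]
seat [ 0.5593 -0.2186  0.0669] res [ 0.5  0.9  2.  -0.7 -0.7  0.2]
barrel [ 0.5967 -0.3473  0.0388] res [ 0.9  0.5  0.5 -0.4]
ball [0.2851 0.0436 0.0677] res [ 0.9  0.1 -0.5 -1.3  0.4 -0. ]
hardener [ 0.7379 -0.1969  0.0046] res [ 0.   2.4 -2.9  1.   1.7  0.7]
scene [-0.07852385  0.76257882  0.70350213]
side [ 0.48203033 -0.8658492   0.84595508]
wrist [0.52461158 0.07905129 0.37400514]
```

View pics/scene0z.png

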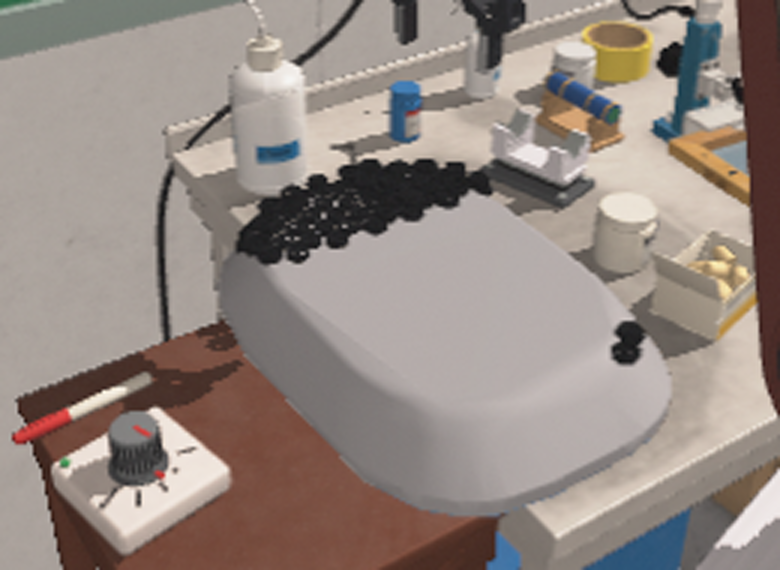

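View pics/side0z.png

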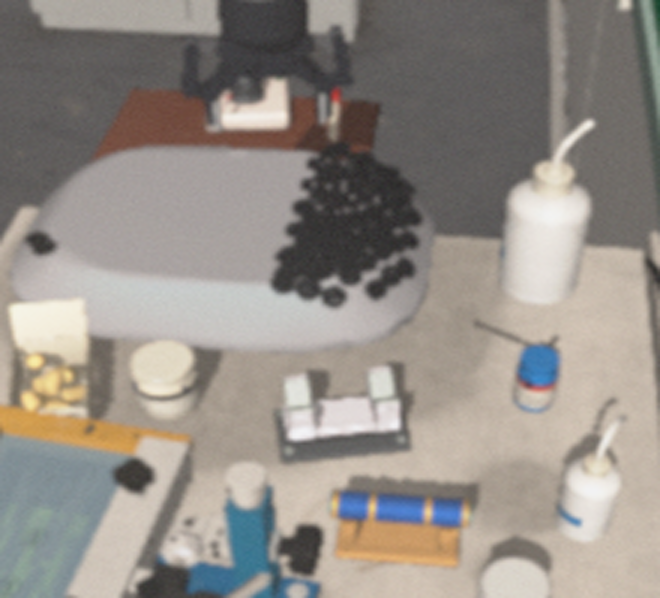

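```bash
cat >> h.py <<'E'
def shift(target):
    s=status.get_state(); M=R.from_quat(s['tool_rot']).as_matrix()
    return np.round(M.T@(np.array(target)-s['position'])*1000,1)
E
python3 - <<'E'
from h import *
s=status.get_state(); print(np.round(R.from_quat(s['tool_rot']).as_matrix(),3)); print(shift([.512,.384,.245]))
E
```

```text
[[-0. -0.  1.]
 [-1. -0. -0.]
 [ 0. -1. -0.]]
[-3.84e+02  3.00e-01 -1.30e+01]
```

Call:
{"fn": "apply_moves", "kwargs": {"motion": [[[-25, 0, 0, 0], [-70, 0, -2, 0], [-120, 0, -4, 0], [-168, 0, -6, 0], [-216, 0, -8, 0], [-264, 0, -10, 0], [-310, 0, -12, 0], [-350, 0, -13, 0], [-375, 0, -13, 0], [-384, 0, -13, 0], [-384, 0, -13, 0]]]}}

```text
time_s: 2.75
position: [0.5117, 0.3847, 0.2449]
tool_rot: [0.501, -0.5, 0.5, -0.5]
force: [0.9, -0.2, 0.9]
width: 0.998
```

```bash
python3 - <<'E'
from h import *
s=status.get_state(); print(s['position'],s['joint_positions'],s['time_s'])
im=vision.get_image('wrist'); ci=vision.camera_info('wrist'); cv2.imwrite('pics/w1.png',im)
for n,z in [('sleeve_top',.068),('three_dots',.028)]:
    print(n,[(round(x['confidence'],2),np.round(x['pixel'],1),np.round(atz(ci,x['pixel'],z),4)) for x in spotter.place_of('wrist',n)[:2]])
np.savez('w1.npz',**ci)
E
```

```text
[0.51172253 0.38468884 0.24486497] [ 5.30544664e-01  5.16921614e-01  1.90817329e-01  1.24521698e+00
 -8.69727035e-05  2.09985095e+00] 2.75
sleeve_top [(0.72, array([289.1, 186.9]), array([0.5174, 0.3819, 0.068 ]))]
three_dots [(0.94, array([262.5, 151.8]), array([0.4899, 0.4095, 0.028 ]))]
```

View pics/w1.png

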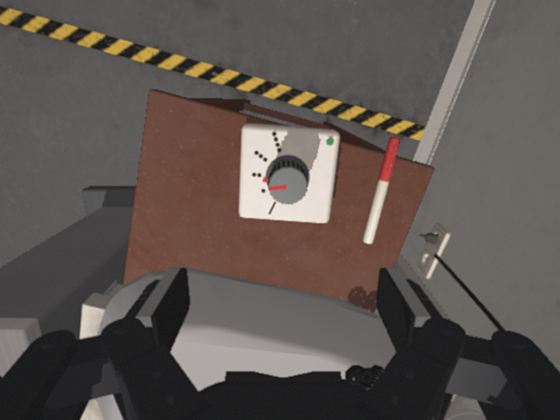

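```bash
python3 - <<'E'
from h import *
im=cv2.imread('pics/w1.png')[115:235,225:350]; cv2.imwrite('pics/w1z.png',cv2.resize(im,None,fx=5,fy=5,interpolation=cv2.INTER_CUBIC)[:600])
E
```

```text
(no output)
```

View pics/w1z.png

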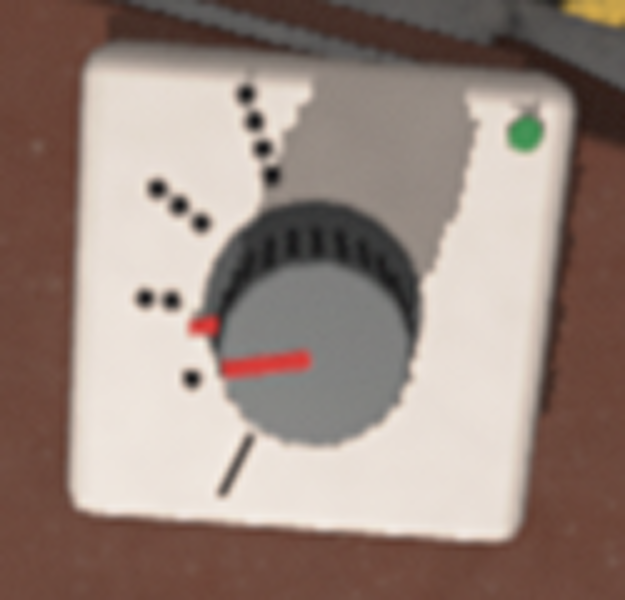

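```bash
python3 - <<'E'
from h import *
ci=dict(np.load('w1.npz')); ci={k:(float(v) if v.ndim==0 else v) for k,v in ci.items()}
W=lambda x,y,z: atz(ci,(225+(x+.5)/5-.5,115+(y+.5)/5-.5),z)
c=W(317,353,.068); print('axis top',c)
hs=[W(*p,.028) for p in [(90,60),(565,82),(520,532),(76,508)]]
print('housing',np.round(hs,4),np.mean(hs,0)); print([np.linalg.norm(hs[i]-hs[i-1]) for i in range(4)])
for ctr in (c,np.mean(hs,0)):
  an=lambda P: np.degrees(np.arctan2(-(P-ctr)[1],(P-ctr)[0]))%360  # cw positive
  for n,ps,z in [('bar',[(221,495),(251,437)],.028),('1',[(191,379)],.028),('2',[(145,298),(172,300)],.028),('3',[(157,188),(179,205),(202,223)],.028),('4',[(245,94),(254,121),(263,148),(272,175)],.028),('ptr top',[(225,370),(250,367)],.068),('ptr side',[(195,327),(203,327)],.03)]:
    A=[an(W(*p,z)) for p in ps]; rr=[np.linalg.norm((W(*p,z)-ctr)[:2]) for p in ps]; print(n,np.round(A,1),np.round(rr,4))
E
```

```text
axis top [0.51635186 0.38354129 0.068     ]
housing [[0.4698 0.4355 0.028 ]
 [0.568  0.4311 0.028 ]
 [0.563  0.3315 0.028 ]
 [0.463  0.3372 0.028 ]] [0.51597685 0.38382483 0.028     ]
[np.float64(0.09845883418496065), np.float64(0.09826502708268695), np.float64(0.0996518904219422), np.float64(0.10019708768990968)]
bar [115.6 115.2] [0.0479 0.0327]
1 [148.9] [0.0315]
2 [182.9 182.6] [0.0366 0.0307]
3 [217.4 217.3 217.1] [0.042  0.0362 0.03  ]
4 [252.  252.1 252.1 252.2] [0.0473 0.0415 0.0356 0.0297]
ptr top [169.2 167.8] [0.0181 0.0132]
ptr side [171.  170.3] [0.026  0.0243]
bar [115.1 114.4] [0.048  0.0328]
1 [148.1] [0.0313]
2 [182.5 182.1] [0.0362 0.0303]
3 [217.4 217.3 217.1] [0.0415 0.0357 0.0296]
4 [252.4 252.5 252.6 252.8] [0.0469 0.0411 0.0352 0.0293]
ptr top [168.  166.2] [0.0178 0.0129]
ptr side [170.2 169.5] [0.0257 0.024 ]
```

Call:
{"fn": "apply_moves", "kwargs": {"motion": [[[0, 30, 2, -0.12], [1, 75, 4, -0.25], [1, 120, 4.5, -0.38], [1, 160, 4.5, -0.45], [1, 183, 4.5, -0.45], [1, 192, 4.5, -0.45], [1, 192, 4.5, -0.45], [1, 192, 4.5, -0.45]]]}}

```text
time_s: 3.7
position: [0.5178, 0.3817, 0.055]
tool_rot: [-0.598, 0.376, -0.377, 0.599]
force: [0.9, -0.0, 0.3]
width: 1.001
```

Call:
{"fn": "apply_moves", "kwargs": {"motion": [[[0, 0, 0, 0], [0, 0, 0, 0], [0, 0, 0, 0], [0, 0, 0, 0], [0, 0, 0, 0], [0, 0, 0, 0]]], "fingers": -1, "force": 30}}

```text
time_s: 4.3
position: [0.5179, 0.3818, 0.0559]
tool_rot: [-0.598, 0.376, -0.377, 0.599]
force: [-1.9, -0.2, 6.6]
width: 0.432
```

Call:
{"fn": "apply_moves", "kwargs": {"motion": [[[0, 0, 0, 0.08], [0, 0, 0, 0.2], [0, 0, 0, 0.32], [0, 0, 0, 0.44], [0, 0, 0, 0.56], [0, 0, 0, 0.67], [0, 0, 0, 0.76], [0, 0, 0, 0.82], [0, 0, 0, 0.82], [0, 0, 0, 0.82]]]}}

```text
time_s: 5.3
position: [0.5153, 0.3816, 0.0559]
tool_rot: [-0.4, 0.584, -0.583, 0.399]
force: [-10.5, -0.9, 7.7]
width: 0.435
```

```bash
cat >> h.py <<'E'
def yaw():
    M=R.from_quat(status.get_state()['tool_rot']).as_matrix(); return np.arctan2(M[1,2],M[0,2])
E
python3 - <<'E'
from h import *
print(np.degrees(yaw()),status.get_state()['force'])
im=vision.get_image('wrist'); cv2.imwrite('pics/w2.png',im)
E
```

```text
-21.25660667275242 [-10.53977001  -0.9303363    7.7013343 ]
```

View pics/w2.png

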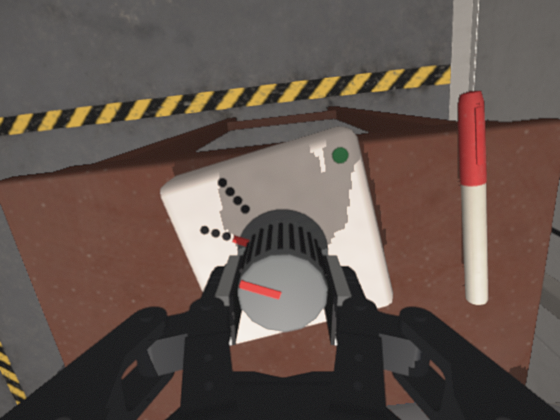

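Call:
{"fn": "apply_moves", "kwargs": {"motion": [[[0, 0, 0, 0], [0, 0, 0, 0], [0, 0, 0, 0], [0, 0, 0, 0], [0, -15, 0, 0], [0, -60, 0, -0.1], [0, -110, 0, -0.25], [0, -160, 0, -0.37], [0, -185, 0, -0.37], [0, -190, 0, -0.37]]], "fingers": 1}}

```text
time_s: 6.35
position: [0.5174, 0.3824, 0.25]
tool_rot: [-0.498, 0.5, -0.5, 0.502]
force: [0.8, 0.4, 0.1]
width: 1.001
```

```bash
python3 - <<'E'
from h import *
print(np.degrees(yaw()),status.get_state()['position'])
im=vision.get_image('wrist'); ci=vision.camera_info('wrist'); np.savez('w3.npz',**ci)
p=proj(ci,[.516,.3837,.05])[0].astype(int); print(p)
x0,y0=p[0]-62,p[1]-60; im=im[y0:y0+120,x0:x0+125]; print(x0,y0)
cv2.imwrite('pics/w3z.png',cv2.resize(im,None,fx=5,fy=5,interpolation=cv2.INTER_CUBIC))
E
```

```text
-0.06178138970649715 [0.51738004 0.38243729 0.25004051]
[282 178]
220 118
```

View pics/w3z.png

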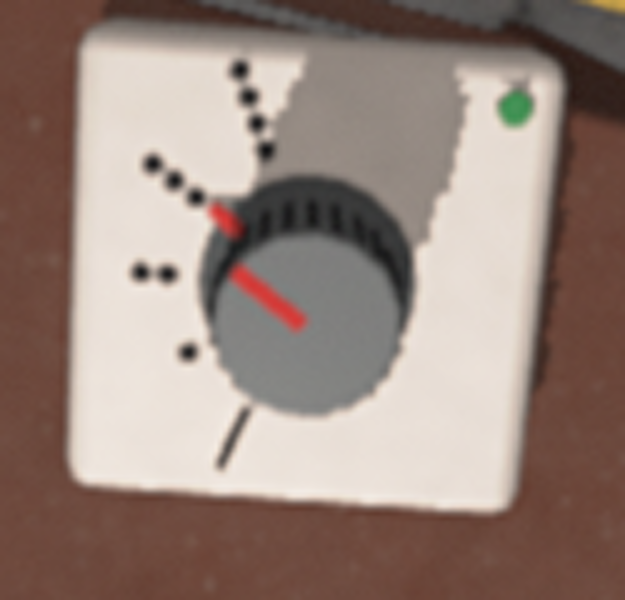

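```bash
python3 - <<'E'
from h import *
ci=dict(np.load('w3.npz')); ci={k:(float(v) if v.ndim==0 else v) for k,v in ci.items()}
W=lambda x,y,z: atz(ci,(220+(x+.5)/5-.5,118+(y+.5)/5-.5),z)
c=W(309,325,.068);print(c)
an=lambda p,z: np.degrees(np.arctan2(-(W(*p,z)-c)[1],(W(*p,z)-c)[0]))%360
print([an(p,.028) for p in [(152,163),(174,181),(196,197)]],[an(p,.03) for p in [(212,209),(225,220)]],[an(p,.068) for p in [(236,270),(255,285)]])
d=W(235,269,.068)-W(303,325,.068); print(np.degrees(np.arctan2(-d[1],d[0]))%360)
print(shift([.575,-.28,.25]))
E
```

```text
[0.51529119 0.38430031 0.068     ]
[np.float64(217.41127430201558), np.float64(216.98300937559313), np.float64(217.0448374638268)] [np.float64(217.74025687533708), np.float64(217.22846052484587)] [np.float64(217.8621909535081), np.float64(217.39112810515607)]
220.3837485207856
[662.   -3.   59.1]
```

```bash
python3 - <<'E'
from h import *
C={c:vision.camera_info(c) for c in ["scene","side"]}
f=lambda P:np.concatenate([proj(C[c],P)[0]-p for c,p in {'scene':(396,152),'side':(252,301)}.items()])
r=least_squares(f,[.5,-.3,.1]); print(r.x,r.fun)
f=lambda P:np.concatenate([proj(C[c],P)[0]-p for c,p in {'scene':(247,148),'side':(360,172)}.items()])
r=least_squares(f,[.5,-.3,.1]); print('bottle tip',r.x,r.fun)
E
```

```text
[ 0.47102332 -0.38782056  0.18202079] [-0.87600808 -0.37456092 -0.52145209  0.28863547]
bottle tip [ 0.79752723 -0.02646127  0.21716392] [ 0.18253048  0.19229044  0.14267976 -0.18400856]
```

Call:
{"fn": "apply_moves", "kwargs": {"motion": [[[30, 0, 3, 0], [78, 0, 8, 0], [126, 0, 14, 0], [174, 0, 20, 0], [222, 0, 26, 0], [270, 0, 32, 0], [318, 0, 38, 0], [366, 0, 44, 0], [414, 0, 50, 0], [462, 0, 55, 0], [510, 0, 59, 0], [558, 0, 62, 0]]]}}

```text
time_s: 7.6
position: [0.5773, -0.1778, 0.2453]
tool_rot: [-0.499, 0.501, -0.499, 0.5]
force: [0.6, -0.1, -0.6]
width: 0.997
```

Call:
{"fn": "apply_moves", "kwargs": {"motion": [[[45, 0, 3, 0], [80, 0, 5, 0], [100, 0, 6, 0], [102, 0, 6, 0], [102, 0, 6, 0]]]}}

```text
time_s: 8.1
position: [0.5825, -0.2797, 0.2433]
tool_rot: [-0.499, 0.503, -0.499, 0.5]
force: [-0.2, 0.2, -0.3]
width: 0.997
```

```bash
python3 - <<'E'
from h import *
s=status.get_state();print(np.degrees(yaw()),s['position'],s['joint_positions'])
im=vision.get_image('wrist'); ci=vision.camera_info('wrist'); np.savez('w4.npz',**ci); cv2.imwrite('pics/w4.png',im)
for n,z in [('barrel',.047),('nest_seat',.0684),('rest',0),('nest',0)]:
    print(n,[(round(x['confidence'],2),np.round(x['pixel'],1),np.round(atz(ci,x['pixel'],z),4)) for x in spotter.place_of('wrist',n)[:1]])
E
```

```text
-0.16538095029717473 [ 0.58247512 -0.27965294  0.24325782] [-0.56206536  0.53341279  0.21407414  1.25627736  0.00287511  1.01161687]
barrel [(0.6, array([291.5, 247.6]), array([ 0.5911, -0.3531,  0.047 ]))]
nest_seat [(0.97, array([256., 117.]), array([ 0.5578, -0.2144,  0.0684]))]
rest [(0.86, array([290.7, 222.3]), array([ 0.5911, -0.3414,  0.    ]))]
nest [(0.69, array([260.8, 115.8]), array([ 0.5575, -0.2162,  0.    ]))]
```

View pics/w4.png

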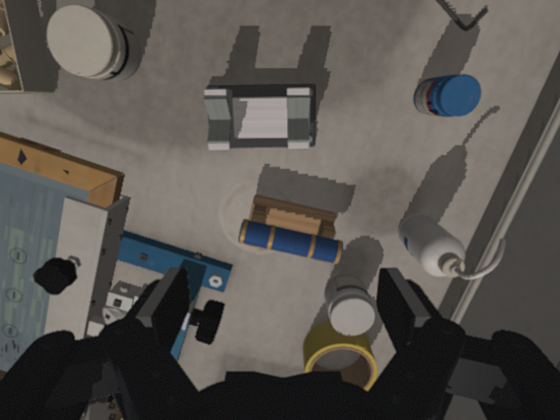

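```bash
python3 - <<'E'
from h import *
im=cv2.imread('pics/w4.png')[70:350,190:400]; cv2.imwrite('pics/w4z.png',cv2.resize(im[:150],None,fx=3.8,fy=4,interpolation=cv2.INTER_CUBIC)); cv2.imwrite('pics/w4y.png',cv2.resize(im[110:],None,fx=3.5,fy=3.5,interpolation=cv2.INTER_CUBIC))
E
```

```text
(no output)
```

View pics/w4z.png

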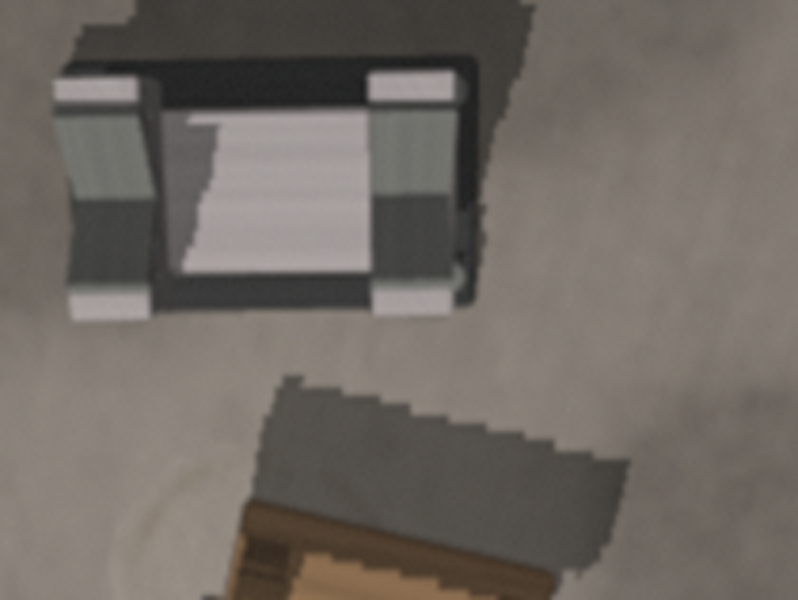

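View pics/w4y.png

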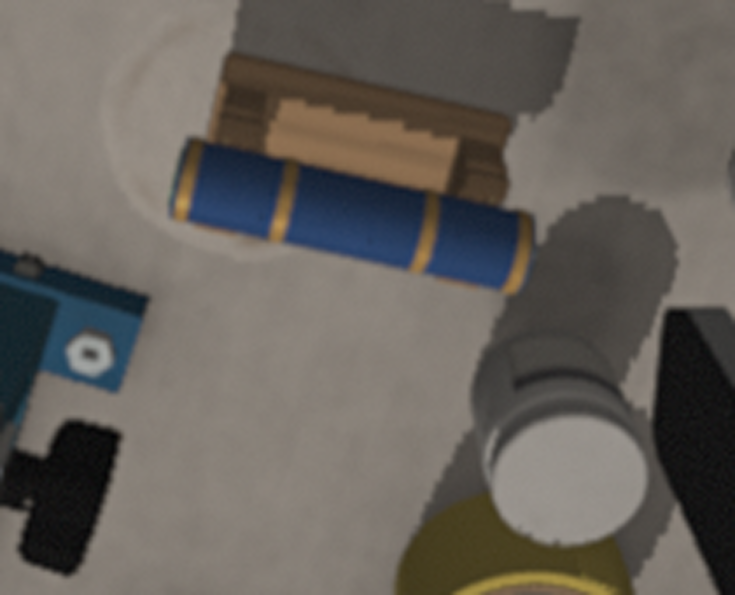

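```bash
python3 - <<'E'
from h import *
ci=dict(np.load('w4.npz')); ci={k:(float(v) if v.ndim==0 else v) for k,v in ci.items()}
cam=-cv2.Rodrigues(ci['rvec'])[0].T@ci['tvec']
pz=lambda p:np.array([190+(p[0]+.5)/3.8-.5,70+(p[1]+.5)/4-.5]); py=lambda p:np.array([190+(p[0]+.5)/3.5-.5,180+(p[1]+.5)/3.5-.5])
ob=np.array([py(p) for p in [(192,138),(533,213),(172,220),(515,292)]])
def mod(q):
    x,y,a=q[:3]; c=np.array([x,y,.047]); u=np.array([np.cos(a),np.sin(a),0]); v=cam-c; n=np.cross(u,v); n/=np.linalg.norm(n)
    if n[1]<0:n=-n
    return proj(ci,[c-u*.055+.013*n,c+u*.055+.013*n,c-u*.055-.013*n,c+u*.055-.013*n])
r=least_squares(lambda q:(mod(q)-ob).ravel(),[.59,-.35,-.2]); print('barrel',r.x,np.degrees(r.x[2]),np.round(r.fun,1))
P=[(53,78),(457,71),(70,320),(453,316)]
ob2=np.array([pz(p) for p in P])
def mod2(q):
    x,y,a=q; u=np.array([np.cos(a),np.sin(a),0]); n=np.array([-u[1],u[0],0]); c=np.array([x,y,.066])
    return proj(ci,[c-u*.047+.027*n,c+u*.047+.027*n,c-u*.047-.027*n,c+u*.047-.027*n])
r=least_squares(lambda q:(mod2(q)-ob2).ravel(),[.56,-.217,0]); print('nest',r.x,np.degrees(r.x[2]),np.round(r.fun,1))
for c in [py((565,480)),]:
    for z in (.05,.08,.1): print('jar lid',atz(ci,c,z), atz(ci,py((490,480)),z))
for c in ['side','scene']:
    cc=vision.camera_info(c); print(c,[ (z,proj(cc,atz(ci,py((565,480)),z))) for z in (.05,.08,.1)])
E
```

```text
barrel [ 0.59057313 -0.34576913 -0.23209834] -13.298255400780278 [-0.6 -0.3  0.2 -0.2 -0.3  0.   0.7  0.6]
nest [ 0.5589521  -0.21668302  0.00913647] 0.5234811849438146 [-0.1 -0.4 -0.2  0.   0.3  0.2  0.   0.1]
jar lid [ 0.66109064 -0.44027547  0.05      ] [ 0.63609046 -0.44022269  0.05      ]
jar lid [ 0.65380754 -0.417993    0.08      ] [ 0.63113071 -0.41794513  0.08      ]
jar lid [ 0.64895215 -0.40313803  0.1       ] [ 0.62782421 -0.40309343  0.1       ]
side [(0.05, array([[342.07353626, 345.83707917]])), (0.08, array([[337.82057773, 330.37411927]])), (0.1, array([[334.94029525, 319.91998004]]))]
scene [(0.05, array([[352.29800768, 166.68167737]])), (0.08, array([[351.29121566, 161.85758399]])), (0.1, array([[350.59414635, 158.51561392]]))]
```

Call:
{"fn": "apply_moves", "kwargs": {"motion": [[[8, 5, 1, -0.13], [18, 15, 2, -0.27], [28, 25, 4, -0.41], [38, 37, 5, -0.55], [48, 50, 6, -0.69], [56, 62, 7, -0.83], [62, 74, 8, -0.97], [66, 84, 8, -1.11], [66, 91, 8, -1.24], [66, 93, 8, -1.34], [66, 93, 8, -1.34], [66, 93, 8, -1.34]]], "fingers": 0.5}}

```text
time_s: 9.55
position: [0.5914, -0.3438, 0.1521]
tool_rot: [-0.701, 0.083, -0.082, 0.703]
force: [0.1, -0.0, 0.9]
width: 0.752
```

```bash
python3 - <<'E'
from h import *
s=status.get_state();print(np.degrees(yaw()),s['position'],s['joint_positions']); print(np.round(R.from_quat(s['tool_rot']).as_matrix(),3))
print(shift([.5906,-.3458,.042]))
im=vision.get_image('wrist'); ci=vision.camera_info('wrist'); np.savez('w5.npz',**ci); cv2.imwrite('pics/w5.png',im)
E
```

```text
76.61418129563467 [ 0.59144822 -0.34381645  0.15208276] [-0.63451284  0.65418257  0.18493595  1.1037729   0.00259861 -0.4008908 ]
[[ 0.973 -0.     0.232]
 [-0.232  0.003  0.973]
 [-0.001 -1.     0.003]]
[ -0.3 110.1  -2.5]
```

View pics/w5.png

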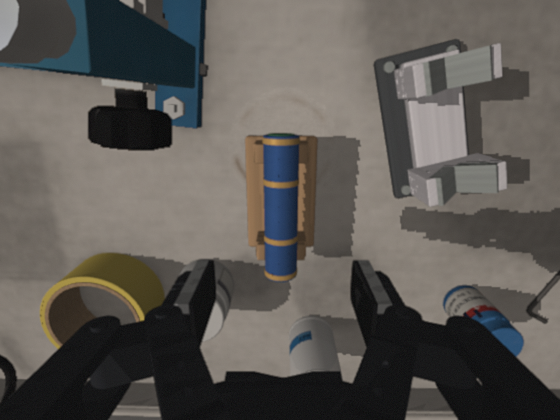

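```bash
python3 - <<'E'
from h import *
im=cv2.imread('pics/w5.png')[115:295,225:345]; cv2.imwrite('pics/w5z.png',cv2.resize(im,None,fx=3.3,fy=3.3,interpolation=cv2.INTER_CUBIC))
E
```

```text
(no output)
```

View pics/w5z.png

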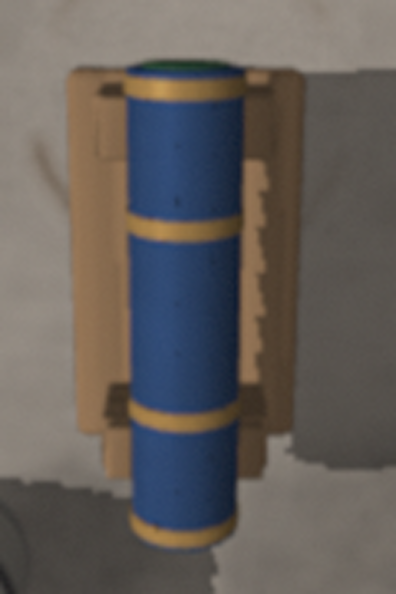

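```bash
python3 - <<'E'
from h import *
ci=dict(np.load('w5.npz')); ci={k:(float(v) if v.ndim==0 else v) for k,v in ci.items()}
cam=-cv2.Rodrigues(ci['rvec'])[0].T@ci['tvec']; print(cam)
pz=lambda p:np.array([225+(p[0]+.5)/3.3-.5,115+(p[1]+.5)/3.3-.5])
a=atz(ci,pz((185,74)),.060); b=atz(ci,pz((183,549)),.060); print(a,b,(a+b)/2,np.linalg.norm(b-a),np.degrees(np.arctan2(*(b-a)[1::-1])))
m=[atz(ci,pz(p),.047) for p in [(127,150),(242,150),(130,480),(238,480)]]
print([np.linalg.norm(m[0]-m[1]),np.linalg.norm(m[2]-m[3])],(m[0]+m[1])/2,(m[2]+m[3])/2)
d=(m[2]+m[3]-m[0]-m[1])/2;print(np.degrees(np.arctan2(d[1],d[0])))
print(shift([*((a+b)/2)[:2],.042]))
for n,z in [('barrel',.047),('nest_seat',.0684)]:
    print(n,[(round(x['confidence'],2),np.round(x['pixel'],1),np.round(atz(ci,x['pixel'],z),4)) for x in spotter.place_of('wrist',n)[:1]])
E
```

```text
[ 0.51349445 -0.32665595  0.28095981]
[ 0.53635243 -0.33295982  0.06      ] [ 0.64203644 -0.35878333  0.06      ] [ 0.58919444 -0.34587158  0.06      ] 0.10879321354999413 -13.73096943191721
[np.float64(0.025065702201791006), np.float64(0.02602125757649595)] [ 0.55354066 -0.33724022  0.047     ] [ 0.6312597  -0.35601412  0.047     ]
-13.580275261851538
[ -1.7 110.2  -2.7]
barrel [(0.61, array([281.1, 213.2]), array([ 0.593 , -0.3463,  0.047 ]))]
nest_seat [(0.72, array([468.3, 130.8]), array([ 0.5592, -0.215 ,  0.0684]))]
```

Call:
{"fn": "apply_moves", "kwargs": {"motion": [[[0, 20, -1, 0], [-1, 55, -2.6, 0], [-1, 85, -2.6, 0], [-1, 105, -2.6, 0], [-1, 112, -2.6, 0], [-1, 112, -2.6, 0], [-1, 112, -2.6, 0]]]}}

```text
time_s: 10.4
position: [0.5906, -0.3466, 0.0415]
tool_rot: [-0.702, 0.082, -0.083, 0.703]
force: [0.1, -0.6, -0.2]
width: 0.748
```

```bash
python3 - <<'E'
from h import *
s=status.get_state(); print(s['position'],s['force'],shift([.590,-.346,.042]),np.degrees(yaw()))
E
```

```text
[ 0.59059772 -0.34663533  0.04148454] [ 0.06605018 -0.60835694 -0.15861892] [-0.7 -0.5  0.5] 76.64310001316179
```

Call:
{"fn": "apply_moves", "kwargs": {"motion": [[[0, 0, 0, 0], [0, 0, 0, 0], [0, 0, 0, 0], [0, 0, 0, 0], [0, 0, 0, 0], [0, 0, 0, 0]]], "fingers": -1, "force": 40}}

```text
time_s: 11.0
position: [0.5915, -0.3462, 0.0428]
tool_rot: [-0.701, 0.081, -0.083, 0.703]
force: [0.6, 4.3, 7.1]
width: 0.292
```

Call:
{"fn": "apply_moves", "kwargs": {"motion": [[[0, -5, 0, 0], [0, -15, 0, 0], [0, -35, 0, 0], [0, -65, 0, 0], [0, -85, 0, 0], [0, -92, 0, 0], [0, -92, 0, 0]]]}}

```text
time_s: 11.7
position: [0.5916, -0.3469, 0.1361]
tool_rot: [-0.702, 0.08, -0.084, 0.703]
force: [-0.3, 0.4, -1.6]
width: 0.286
```

```bash
python3 - <<'E'
from h import *
s=status.get_state(); print(s['position'],s['force'],s['moment'],np.degrees(yaw()))
im=vision.get_image('wrist'); ci=vision.camera_info('wrist'); np.savez('w6.npz',**ci); cv2.imwrite('pics/w6.png',im)
im=vision.get_image('side'); cv2.imwrite('pics/s6.png',cv2.resize(im[200:400,200:420],None,fx=3,fy=3,interpolation=cv2.INTER_CUBIC))
E
```

```text
[ 0.59162374 -0.3468903   0.13610676] [-0.25817962  0.40425286 -1.58246794] [ 0.02986754  0.03411436 -0.06327241] 76.66688470115186
```

View pics/w6.png

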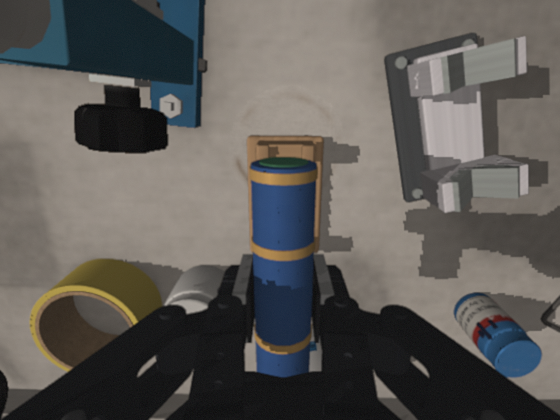

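View pics/s6.png

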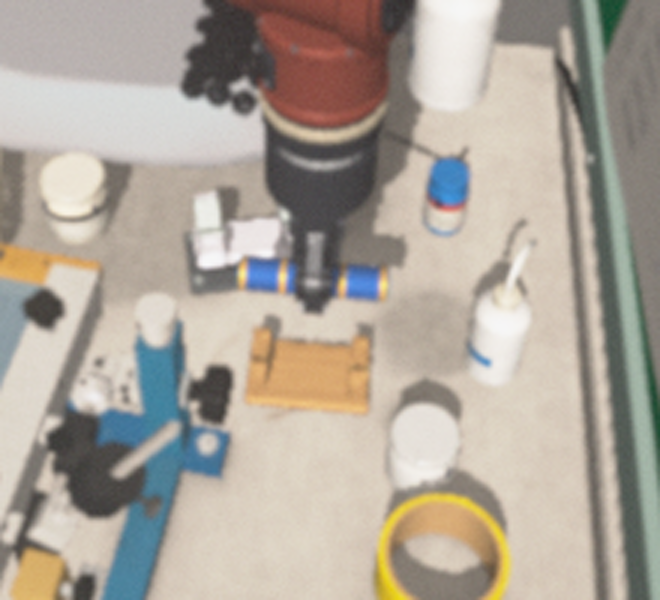

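```bash
python3 - <<'E'
from h import *
im=cv2.imread('pics/w6.png')[140:200,235:335]; cv2.imwrite('pics/w6z.png',cv2.resize(im,None,fx=7,fy=7,interpolation=cv2.INTER_CUBIC))
E
```

```text
(no output)
```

View pics/w6z.png

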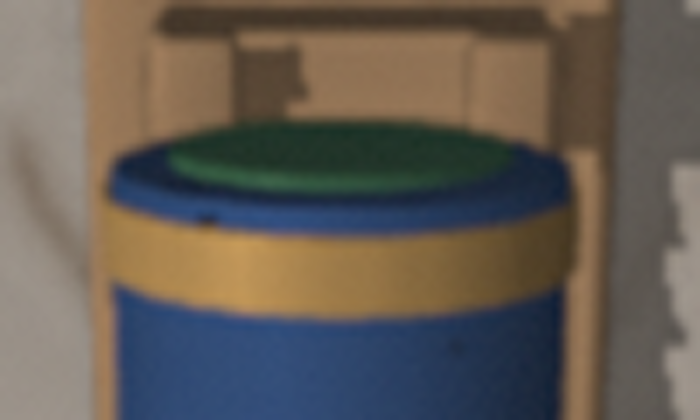

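```bash
python3 - <<'E'
from h import *
ci=dict(np.load('w6.npz')); ci={k:(float(v) if v.ndim==0 else v) for k,v in ci.items()}
s=status.get_state(); M=R.from_quat(s['tool_rot']).as_matrix(); 
pz=lambda p:np.array([235+(p[0]+.5)/7-.5,140+(p[1]+.5)/7-.5])
za=s['position'][2]+.0042
for p,z in [((340,205),za+.013),((340,164),za),((340,122),za-.013)]:
    P=atz(ci,pz(p),z); print(np.round(M.T@(P-s['position'])*1000,1))
# width check
a=atz(ci,pz((110,200)),za);b=atz(ci,pz((570,200)),za);print(np.linalg.norm(a-b))
print(np.round(M,3))
w5=[.559,-.2165,.12]; print(shift(w5))
E
```

```text
[-56.5 -17.3  -1. ]
[-56.1  -4.3  -1. ]
[-56.2   8.7  -1. ]
0.02549772048480792
[[ 0.973  0.002  0.231]
 [-0.231  0.003  0.973]
 [ 0.001 -1.     0.004]]
[-60.7  14.2 118.7]
```

Call:
{"fn": "apply_moves", "kwargs": {"motion": [[[-10, 0, 20, 0], [-25, 0, 50, -0.08], [-42, 0, 85, -0.16], [-54, 0, 108, -0.242], [-59, 0, 118, -0.242], [-59.5, 0, 119, -0.242], [-59.5, 0, 119, -0.242], [-59.5, 0, 119, -0.242]]]}}

```text
time_s: 12.6
position: [0.5605, -0.2178, 0.1339]
tool_rot: [-0.706, -0.003, 0.002, 0.708]
force: [-0.5, -0.5, -1.4]
width: 0.29
```

```bash
python3 - <<'E'
from h import *
s=status.get_state(); print(s['position'],s['force'],np.degrees(yaw())-90)
print(shift([.5602,-.2165,.0745]))
im=vision.get_image('wrist'); ci=vision.camera_info('wrist'); np.savez('w7.npz',**ci); cv2.imwrite('pics/w7.png',im)
im=vision.get_image('side'); cv2.imwrite('pics/s7.png',im);cv2.imwrite('pics/s7z.png',cv2.resize(im[210:330,220:360],None,fx=5,fy=5,interpolation=cv2.INTER_CUBIC))
E
```

```text
[ 0.56047289 -0.21781161  0.13394962] [-0.49429454 -0.53012882 -1.38208014] 0.4258823777630454
[-0.4 59.5  1.1]
```

View pics/w7.png

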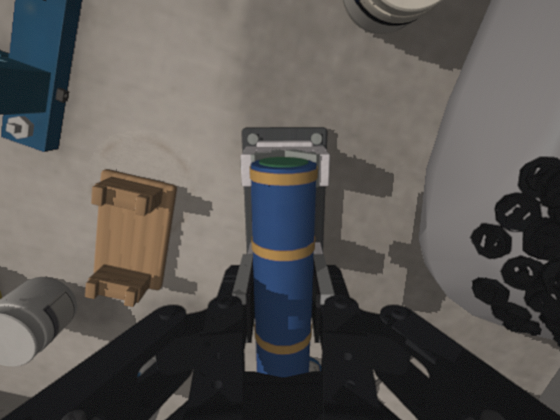

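View pics/s7z.png

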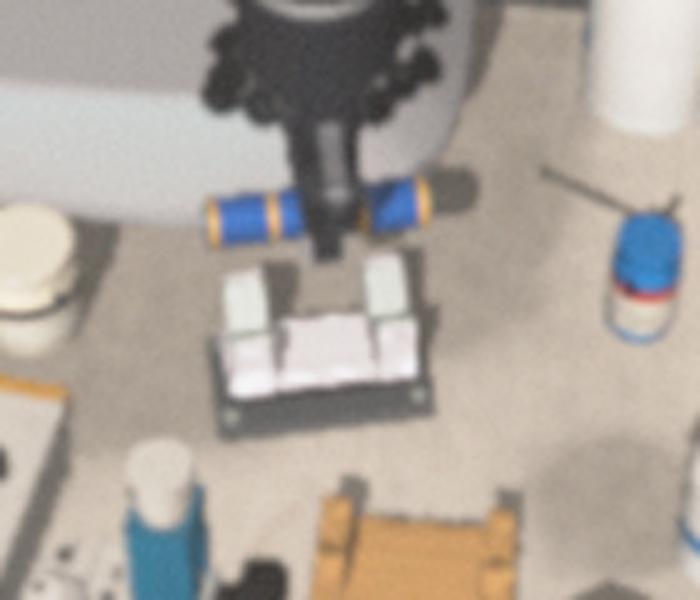

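Call:
{"fn": "apply_moves", "kwargs": {"motion": [[[0, 12, 1, 0], [0, 32, 1, 0], [0, 48, 1, 0], [0, 56, 1, 0], [0, 60, 1, 0], [0, 60, 1, 0], [0, 60, 1, 0]]]}}

```text
time_s: 13.4
position: [0.5609, -0.2168, 0.0745]
tool_rot: [-0.706, -0.004, 0.002, 0.708]
force: [-0.0, 0.3, -1.0]
width: 0.289
```

```bash
python3 - <<'E'
from h import *
s=status.get_state(); print(s['position'],s['force'],s['moment'],np.degrees(yaw())-90)
im=vision.get_image('side'); cv2.imwrite('pics/s8z.png',cv2.resize(im[210:330,220:360],None,fx=5,fy=5,interpolation=cv2.INTER_CUBIC))
im=vision.get_image('wrist'); ci=vision.camera_info('wrist'); np.savez('w8.npz',**ci); cv2.imwrite('pics/w8.png',im)
E
```

```text
[ 0.56089299 -0.21677535  0.07450638] [-0.01049502  0.34705123 -1.03750318] [-0.00214733 -0.06276929  0.0350776 ] 0.43302967058534136
```

View pics/s8z.png

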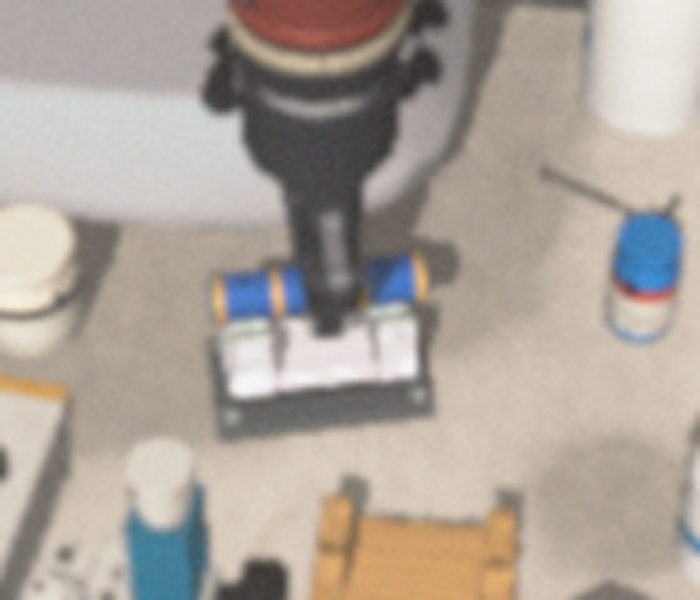

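View pics/w8.png

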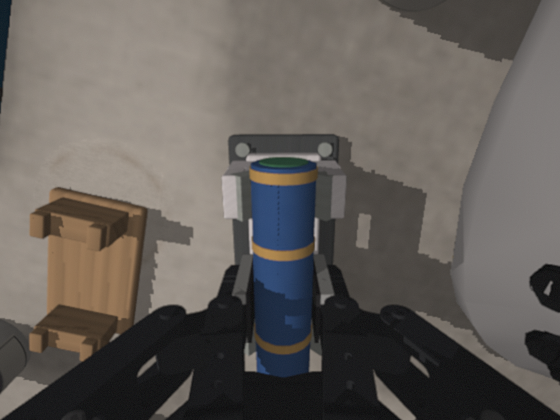

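```bash
python3 - <<'E'
from h import *
im=cv2.imread('pics/w8.png')[120:240,210:360]; cv2.imwrite('pics/w8z.png',cv2.resize(im,None,fx=5,fy=5,interpolation=cv2.INTER_CUBIC))
E
```

```text
(no output)
```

View pics/w8z.png

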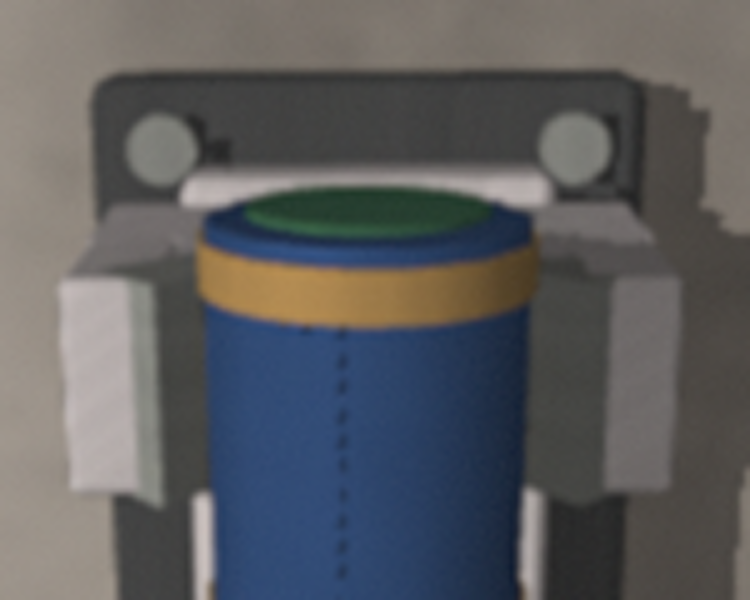

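```bash
python3 - <<'E'
from h import *
ci=dict(np.load('w8.npz')); ci={k:(float(v) if v.ndim==0 else v) for k,v in ci.items()}
s=status.get_state(); M=R.from_quat(s['tool_rot']).as_matrix()
pz=lambda p:np.array([210+(p[0]+.5)/5-.5,120+(p[1]+.5)/5-.5])
T=lambda p,z: np.round(M.T@(atz(ci,pz(p),z)-s['position'])*1000,1)
for p in [(62,280),(680,277),(70,490),(668,490)]: print('V',T(p,.066))
za=s['position'][2]+.0042
print('barrel',T((368,243),za+.013),T((368,215),za),T((368,187),za-.013))
E
```

```text
V [-49.1   8.5 -26.9]
V [-49.4   8.6  26.1]
V [-30.    8.6 -27.3]
V [-30.    8.7  26.2]
barrel [-57.6 -17.4  -0.7] [-57.1  -4.4  -0.7] [-57.1   8.6  -0.7]
```

Call:
{"fn": "apply_moves", "kwargs": {"motion": [[[-0.3, 2, 0, 0], [-0.5, 5, 0, 0], [-0.5, 8, 0, 0], [-0.5, 9, 0, 0], [-0.5, 9, 0, 0], [-0.5, 9, 0, 0]]]}}

```text
time_s: 14.1
position: [0.5605, -0.2168, 0.0657]
tool_rot: [-0.706, -0.004, 0.002, 0.708]
force: [-0.7, -0.9, -1.4]
width: 0.289
```

Call:
{"fn": "apply_moves", "kwargs": {"motion": [[[0, 1, 0, 0], [0, 1, 0, 0], [0, 1, 0, 0], [0, 1, 0, 0]]]}}

```text
time_s: 14.5
position: [0.5605, -0.2168, 0.0647]
tool_rot: [-0.706, -0.004, 0.001, 0.708]
force: [0.6, 0.3, -1.3]
width: 0.29
```

Call:
{"fn": "apply_moves", "kwargs": {"motion": [[[0, 1, 0, 0], [0, 1, 0, 0], [0, 1, 0, 0], [0, 1, 0, 0]]]}}

```text
time_s: 14.9
position: [0.5607, -0.2168, 0.0639]
tool_rot: [-0.706, -0.004, 0.001, 0.708]
force: [-1.7, 0.4, 1.4]
width: 0.292
```

Call:
{"fn": "apply_moves", "kwargs": {"motion": [[[0, 1, 0, 0], [0, 1, 0, 0], [0, 1, 0, 0], [0, 1, 0, 0]]]}}

```text
time_s: 15.3
position: [0.5607, -0.2169, 0.063]
tool_rot: [-0.706, -0.004, 0.001, 0.708]
force: [-0.3, 0.8, 2.6]
width: 0.293
```

Call:
{"fn": "apply_moves", "kwargs": {"motion": [[[0, 1, 0, 0], [0, 1, 0, 0], [0, 1, 0, 0], [0, 1, 0, 0]]]}}

```text
time_s: 15.7
position: [0.5607, -0.2169, 0.062]
tool_rot: [-0.706, -0.004, 0.001, 0.708]
force: [-0.7, 0.1, 3.1]
width: 0.291
```

Call:
{"fn": "apply_moves", "kwargs": {"motion": [[[0, 1, 0, 0], [0, 1, 0, 0], [0, 1, 0, 0], [0, 1, 0, 0]]]}}

```text
time_s: 16.1
position: [0.5607, -0.2169, 0.061]
tool_rot: [-0.706, -0.004, 0.001, 0.708]
force: [-0.6, -0.3, 5.0]
width: 0.286
```

```bash
python3 - <<'E'
from h import *
F=[]
for i in range(6):
    im=vision.get_image('wrist' if i else 'side'); s=status.get_state(); F.append(np.r_[s['position'],s['force']])
    if i==0: cv2.imwrite('pics/s9z.png',cv2.resize(im[210:330,220:360],None,fx=5,fy=5,interpolation=cv2.INTER_CUBIC))
ci=vision.camera_info('wrist'); np.savez('w9.npz',**ci); cv2.imwrite('pics/w9.png',im)
print(np.round(F,4),np.mean(F,0)); cv2.imwrite('pics/w9z.png',cv2.resize(im[120:240,210:360],None,fx=5,fy=5,interpolation=cv2.INTER_CUBIC))
E
```

```text
[[ 0.5607 -0.2169  0.061  -1.3161  1.3136  5.746 ]
 [ 0.5608 -0.2169  0.061  -1.6825  0.2387  4.5059]
 [ 0.5608 -0.2169  0.061  -0.5178  1.0857  4.8746]
 [ 0.5608 -0.2169  0.061  -1.4855  0.0231  4.5134]
 [ 0.5608 -0.2169  0.061  -0.6117  0.558   3.3707]
 [ 0.5608 -0.2169  0.061  -0.8187 -0.2954  4.2993]] [ 0.56075679 -0.21688003  0.06102373 -1.07205304  0.48728682  4.55164051]
```

View pics/s9z.png

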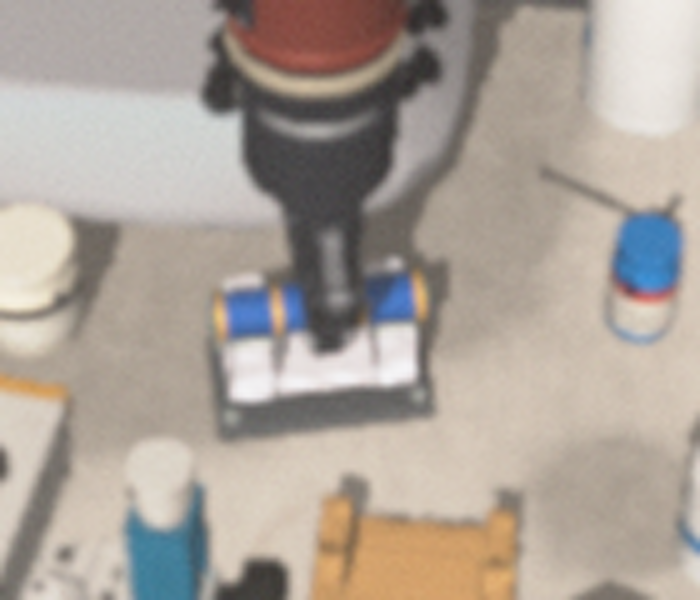

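View pics/w9z.png

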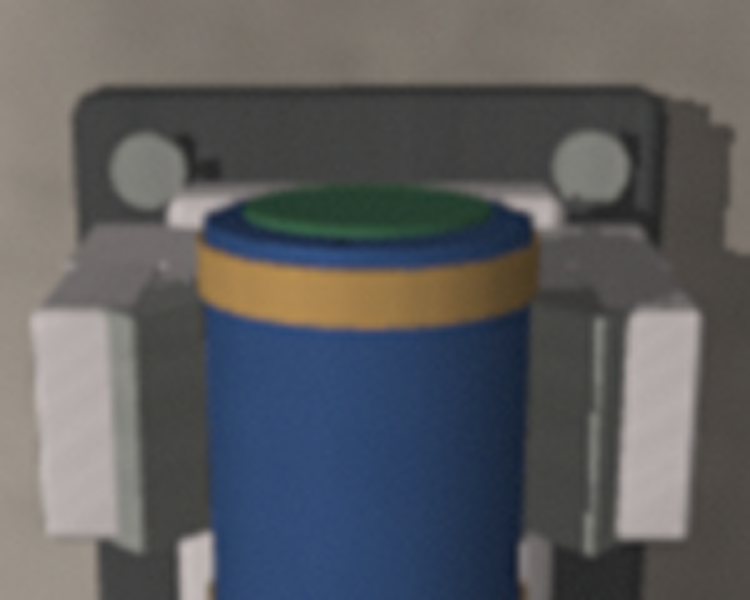

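```bash
python3 - <<'E'
from h import *
pz=lambda p:np.array([210+(p[0]+.5)/5-.5,120+(p[1]+.5)/5-.5])
def fit(f,pts):
    ci=dict(np.load(f)); ci={k:(float(v) if v.ndim==0 else v) for k,v in ci.items()}
    ob=np.array([pz(p) for p in pts])
    def mod(q):
        x,y,a,z=q; u=np.array([np.cos(a),np.sin(a),0]); n=np.array([-u[1],u[0],0]); c=np.array([x,y,z])
        return proj(ci,[c-u*.047-.027*n,c-u*.047+.027*n,c-u*.027-.027*n,c-u*.027+.027*n])
    r=least_squares(lambda q:(mod(q)-ob).ravel(),[.56,-.217,0,.066],x_scale=.01); print(r.x,np.round(r.fun,1))
fit('w8.npz',[(62,280),(680,277),(70,490),(668,490)])
fit('w9.npz',[(33,313),(700,310),(45,533),(688,536)])
E
```

```text
[ 0.55915369 -0.21718128  0.00859758  0.06356729] [-0.4 -0.6 -0.  -0.1  0.7  0.5 -0.2  0.3]
[ 0.55905307 -0.21764623  0.00755314  0.06069538] [-0.1 -0.9  0.1 -0.4  0.6  1.  -0.6  0.4]
```

Call:
{"fn": "apply_moves", "kwargs": {"motion": [[[0, 0.6, 0, 0], [0, 1.1, 0, 0], [0, 1.1, 0, 0], [0, 1.1, 0, 0], [0, 1.1, 0, 0]]]}}

```text
time_s: 16.9
position: [0.5608, -0.2169, 0.0599]
tool_rot: [-0.706, -0.004, 0.001, 0.708]
force: [-1.7, -0.4, 5.6]
width: 0.293
```

```bash
python3 - <<'E'
from h import *
F=[]
for i in range(14):
    im=vision.get_image('wrist'); s=status.get_state(); F.append(np.r_[s['position'],s['force'],s['moment']])
ci=vision.camera_info('wrist'); np.savez('w10.npz',**ci); cv2.imwrite('pics/w10z.png',cv2.resize(im[120:240,210:360],None,fx=5,fy=5,interpolation=cv2.INTER_CUBIC))
print(np.round(np.mean(F,0),4),np.std(F,0)[5],s['time_s'])
E
```

```text
[ 0.5608 -0.2169  0.06   -1.1678  0.4405  5.3475  0.0353  0.273   0.009 ] 0.3854165773237794 17.6
```

View pics/w10z.png

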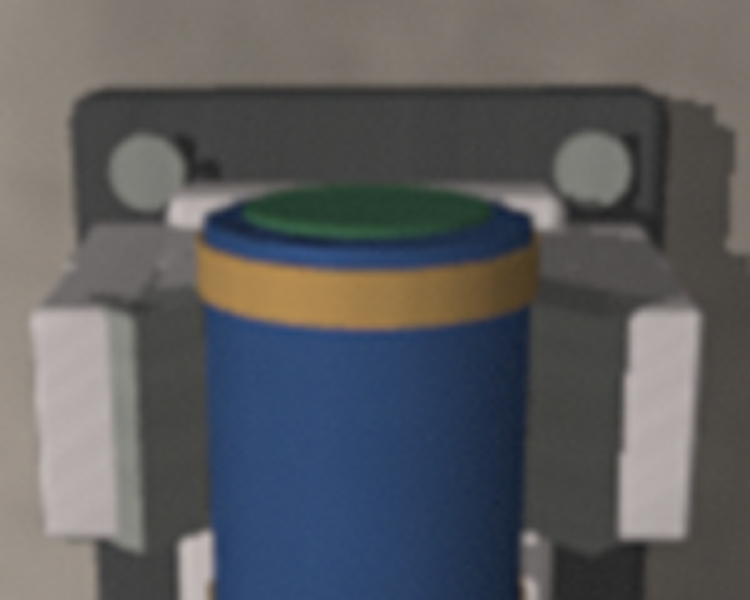

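```bash
python3 - <<'E'
from bench import robot,status
print(robot.job_done()); s=status.get_state(); print(s['time_s'],s['position'],s['force'],s['width'])
E
```

```text
the job is handed in; nothing more can be done
None
the job is handed in; nothing more can be done
```

The job is handed in at about 17.6 s of the 51 s allowed: the timer is set, and the gripper is still holding the barrel pressed down in the V-nest.

- **Timer:** I turned the sleeve clockwise about 0.82 rad. After letting go, the wrist picture put the pointer's two ends at about 217.5°, and the three-dot mark at about 217.2°. The slope of the short red line on the sleeve's top read 220°, so that check disagreed by about 3°.
- **Placing:** I gripped the barrel at its middle with 40 N, lifted it off the rest and lowered it into the nest. The last fit before contact put it within about 0.5 mm of centred both lengthwise and across the V, and parallel to it.
- **Pressing:** the last upward force averaged 5.3 N. The sink came out at about 3.7 mm from the force and about 4.2 mm from how far the tool went down after contact. The V-block picture fit read 2.9 mm just before the last 1.1 mm of pressing, with about 0.7 mm uncertainty. In that last step, the V-blocks moved down together with the barrel.
- **Not confirmed:** about 1.1 N of sideways force along the V remained. That the barrel bears on both faces of both V-blocks is inferred from the alignment and the force, not seen directly. I took no final picture of the timer or the bystanders; nothing in the path or force readings suggested that anything was touched.

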